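# Fit the rotor of the frit mill

### The arm

A 6-joint arm with a two-finger parallel gripper is mounted at the origin on the work surface; the furniture and walls round the work are solid. World frame = base frame: x ahead of the robot, y to its left, z up, the work surface at z = 0. Lengths are in m, angles in rad, forces in N, time in s.
With the tool pointing down it reaches from about 0.275 to 0.775 m from the base axis. Payload 14.6 kg.
Tool frame: the origin (TCP) lies at the very end of the fingers, on their centre line; the grasp point (between the pads) lies grip_point_offset behind it (grip_point_offset is the distance from the TCP to the grasp point, in m); z points along the fingers, y is the line along which they close (so a half turn about z gives the same grasp; the last joint's range is limited). The gripper opens to 85 mm and grips with 20 to 120 N. Pads are 22 mm wide; open, the fingers measure 114 mm over their backs; the gripper's body (76 mm by 85 mm) begins 54 mm behind the grasp point. The pads swing forward as they close: fully open they stand 13 mm farther back than shut.
Start: joints at [-1.457, 0.263, -0.048, 1.259, 0, 1.415], TCP at [0.139, -0.506, 0.201] pointing down, gripper open.
Joint ranges: [-2.65, 2.65], [-0.89, 1.7], [-1.18, 1.37], [-2.13, 2.11], [-1.35, 1.29], [-3.14, 3.14]. Speed limits (rad/s): [1.89, 1.89, 2.57, 2.79, 3.14, 3.14].

### API

Orientations are given as a unit quaternion [w, x, y, z].
In Python, from rig import * gives the robot as it stands. The module is installed in compiled form; this text tells all that it offers.
- The arm moves only by the shell command python3 -m jog 'ROWS' [OPENING] [FORCE]. ROWS is JSON, a list that holds one entry, the list of rows, each a list of 6 numbers: the shift along the tool's x, y, z normalised to -1 to 1, where 1 is 0.075 m, then the turn, a rotation vector about the tool's x, y, z normalised to -1 to 1, where 1 is 30 degrees. A call has 1 to 8 rows; each row shifts and turns the commanded pose from where the row before left it, along the tool's axes as they then stand; what a row does not reach is not made up. A row lasts 1/10 s, in which the tool goes at most 50 mm and 8.59 degrees, less where a joint would pass 70% of its speed; a pose out of reach is approached as far as the arm can. A call with a number of a shift or a turn outside -1 to 1 is refused whole. A call with a gripper value outside its range is refused whole. OPENING is the gripper's target within -1 to 1 (fully open at 1, half-way at 0, shut at -1), set as the call begins (- or left out, the last holds). The fingers move at their own pace and stop on an object; FORCE is the grip in N (left out, the last holds). Time passes only in rows, so rows that do not move let the fingers close. It gives the time, the measured TCP pose, the force, the opening and the grip force at its end, in the units of the state.
- observe(): the state, without advancing time (a new reading comes with each control period).
- read_camera(name): name is "scene" or "top"; returns the picture (420x560x3 uint8, red, green, blue); there is no depth.
- camera_model(name): a dict with "fx", "fy", "cx", "cy" (pixels), "origin" and "orientation" of the camera in the world. Camera axes: x right, y down, z forward; pixel columns grow to the right and rows downward; lengths in m; the calibration is good to about 2 mm. A picture is of the moment at which its call begins. camera_model takes no time and is no camera call.
- sign_off(): hands the job in; it is judged then, once.
The state is a dict: "clock": time; "joint_pos": joint angles; "joint_vel": joint speeds; "joint_torque": joint torques, N m; "tcp_pos": TCP position; "tcp_rot": TCP orientation; "contact_force": force on the tool from outside, world axes, zero at the start; "wrist_torque": the same for the moment, N m; "finger_gap": finger opening in m; "finger_force": force on a finger pad.
Only numpy, scipy, OpenCV 4.12 (cv2) and the standard library are available. Lean on these libraries where they do the work, as an engineer would, in place of code of your own. Each camera call takes 0.05 s, during which the arm holds its last target. There are 200 camera calls.

### The job

Lift the steel rotor by its grip out of the wooden block and lower it upright into the bore of the little frit mill. Its cross-shaped foot must find the cross slot of the sprung drive hidden down in the bore: turn it under light pressure, never leaning hard on the mill, until it drops in and its flange lies flush on the collar's rubber seal. Let go of it there and leave everything else standing where it is.

Things in the scene. Friction and masses are not known exactly. Their poses are not given: they have to be found in the camera images.
- rotor_grip (a point): Centre of the rotor's grip: a flat upright dark steel grip, 40 mm (x) x 18 mm (y) x 45 mm tall, on top of the loose steel rotor (about 0.3 kg, 85 mm tall). Pinch it across its 18 mm (closing along y). 22.5 mm above the flange's upper face, 32.5 mm above the flange's underside, 62.5 mm above the tip of the foot. z points up along the rotor's axis.
- rotor: The same rotor as a whole; origin at the centre of the foot's underside, same axes. From below: cross-shaped foot 12 mm tall (two crossed bars 30 mm long, 7 mm thick, along its x and y), round hub 30 mm across and 18 mm long, round flange 64 mm across and 10 mm thick, grip. At the start it hangs by its flange in the block's hole.
- block: Light wooden parking block, fixed, 84 x 84 x 40 mm tall with a 36 mm through hole in the middle, in which the rotor's hub hangs loosely at the start. Origin at the centre of its underside; z up.
- mill_seat (a point): Centre of the mouth of the mill's bore, level with the flat top of its collar, 75 mm above the worktop; z up. The bore is 32.8 mm across, with a funnel at its mouth 40 mm wide and 9 mm deep. On the collar lies a rubber seal, 3 mm thick, that gives up to 3 mm (about 2.5 N per mm). With the rotor fully home its flange lies on the seal, its grip centre 32.5 to 35.5 mm above this point.
- mill: Frit mill, fixed: grey base 120 x 120 mm, 31 mm tall, on it a round aluminium collar 68 mm across, up to 75 mm, with the bore in its middle. Origin at the centre of its underside; z up. Pressure or knocks of more than 30 N harm it. Its drive stands at an unknown angle, not that of the mill; it resists turning with 0.12 N m: a rubbing foot does not take it along, an engaged one does.
- drive_top (a point): Centre of the drive's top at rest, 18 mm below the bore's mouth. It has a cross slot (9.5 mm wide, 16 mm deep), so the foot fits every quarter turn, within about 5 degrees. Sprung: it yields down 6 mm, from about 3 N to 7 N, then stops hard. A foot that does not fit stands on it and feels the spring; once it fits, the spring lifts the drive round the foot and the push vanishes.
- hood_rim (a point): Nearest part of the rim of the big yellow extraction hood, fixed, that hangs over the far part of the worktop; its cone widens and rises from here away from the robot, from about 150 mm to the right of this point to 120 mm to the left. Swing the arm round drawn in, on the robot's side of this point, so that wrist and gripper do not strike the hood.
- weight_large: Brass knob weight, 26 mm across, 36 mm tall, bystander; origin under its centre.
- weight_small: Brass knob weight, 20 mm across, 32 mm tall, bystander; origin under its centre.
- cup: Grey plastic weighing cup, 76 mm across, 75 mm tall, bystander; origin under its centre.
- jar: Clear jar with a white lid, 71 mm across, 102 mm tall, bystander; origin under its centre.
Not all that is in view belongs to the job. Leave any yellow look-alike of the rotor alone.

How it is judged:
On the way, in this order (a step that is already met when the one before it is completed fails the run):
1. the rotor is lifted clear of the wooden block (z of rotor_grip in the frame of block above 0.115 m), for 0.1 s.
2. the foot has entered the mill's bore, upright (horizontal distance between rotor_grip and mill_seat below 0.008 m and z of rotor_grip in the frame of mill_seat below 0.056 m and angle between rotor_grip's own z axis and vertical below 0.2 rad), for 0.05 s.
At the end, for the whole second after the job is handed in: The rotor stands upright in the mill with its foot in the drive's slot: its flange lies on the seal (grip centre within 4 mm of the bore's axis and 29.5 to 36 mm above the collar, tilt under 0.06 rad), let go and at rest (horizontal distance between rotor_grip and mill_seat below 0.004 m and z of rotor_grip in the frame of mill_seat between 0.0295 and 0.036 m and angle between rotor_grip's own z axis and vertical below 0.06 rad and linear speed of rotor below 0.02 m/s); the robot touches nothing.
It fails at once if the rotor is pressed or knocked against the mill with more than 30 N (contact force between rotor and mill above 30 N).
It fails at once if a robot part presses on the mill with more than 30 N (contact force between the arm and mill above 30 N).
It fails at once if fingers press on the mill with more than 30 N (contact force between the fingers and mill above 30 N).
It fails at once if a bystander is moved more than 30 mm (distance of any of weight_large, weight_small, cup, jar from where it was at the start of the episode above 0.03 m).
It also fails if it takes over 54 s, if anything falls off the work surface, if the arm or the gripper's body presses on something with over 40 N, if the wrist force passes 120 N, or if a joint passes its speed limit or range.

## Working session

There is one attempt and no reset: what is moved stays moved. The work goes in short steps, Python scripts to look and compute and a shell command to move; the robot and the scene stay as the last step left them, time stands still between calls to the robot, and variables do not carry over. Pictures are saved under pics/ and viewed, at most 10 in all, crops included, and the job is handed in when it is done.

```bash
mkdir -p pics; python3 - <<'E'
from rig import *
import cv2
for n in("scene","top"):
    cv2.imwrite(f"pics/{n}0.png",cv2.resize(read_camera(n),None,fx=1.4,fy=1.4,interpolation=cv2.INTER_CUBIC)[:,:,::-1]); print(camera_model(n))
s=observe();print(s)
try: print(grip_point_offset)
except Exception as e: print(e)
E
```

```text
{'fx': 469.91386859377127, 'fy': 469.91386859377127, 'cx': 283.0892643628702, 'cy': 208.3215378727517, 'origin': array([0.00704282, 0.59490152, 0.75776614]), 'orientation': array([ 0.18869996, -0.39622973,  0.81025993, -0.38842395])}
{'fx': 525.9324777402115, 'fy': 525.9324777402115, 'cx': 279.9200376826554, 'cy': 213.25372573117468, 'origin': array([0.35415352, 0.18830248, 1.11219984]), 'orientation': array([-0.07333696,  0.70914675, -0.69774869,  0.06985222])}
{'clock': 0.1, 'joint_pos': array([-1.45730455e+00,  2.63468454e-01, -4.88414274e-02,  1.25942267e+00,
       -2.17495583e-05,  1.41552456e+00]), 'joint_vel': array([ 0.00024138, -0.00102252,  0.00186674,  0.00091553,  0.00024412,
       -0.00045357]), 'joint_torque': array([ 6.57264667e-03, -6.38577533e+01,  3.85062575e+01,  1.00705406e-02,
        2.76339830e-05,  1.36082772e-07]), 'tcp_pos': array([ 0.1393797 , -0.50587875,  0.20038841]), 'tcp_rot': array([-4.68239108e-04,  9.90984240e-01,  1.33977671e-01, -1.09421619e-06]), 'contact_force': array([ 0.33671813,  0.28308873, -0.29759573]), 'wrist_torque': array([ 0.02248861, -0.00242624, -0.02931478]), 'finger_force': 0.0, 'finger_gap': 0.0855322329639156}
0.0187
```

View pics/scene0.png

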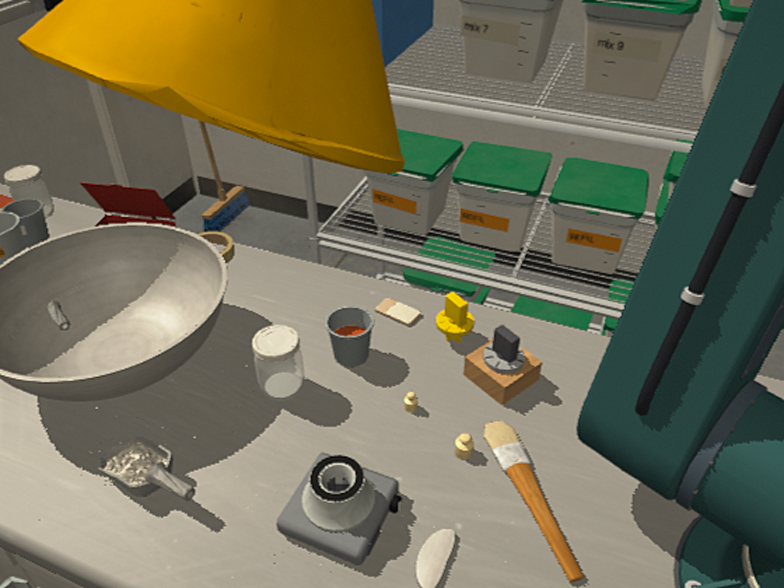

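View pics/top0.png

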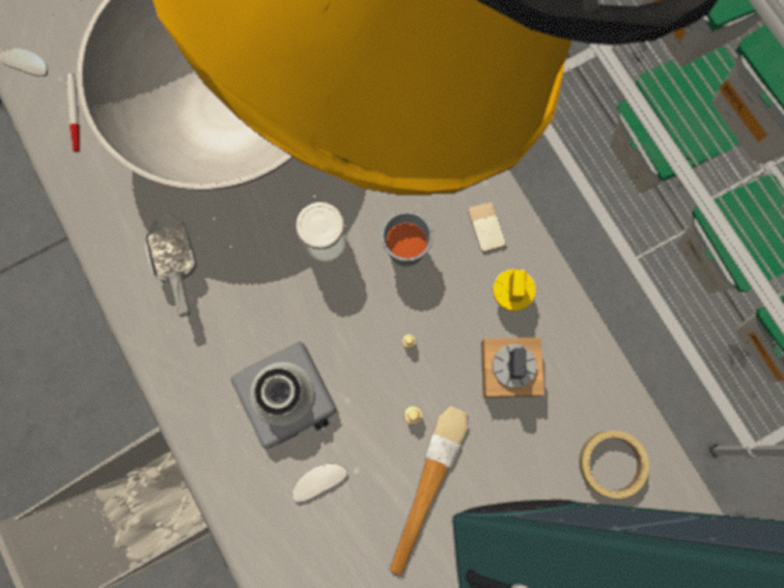

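The rotor could be taken for the yellow look-alike at scene (456,310) / top (515,288), since the real one is the dark grip on a steel flange in the wooden block at scene (505,345) / top (516,365). I choose the dark one. The mill collar is at scene (337,480) / top (280,390). Next come the close crops.

```bash
python3 - <<'E'
from rig import *
import cv2,numpy as np
a=read_camera("top");b=read_camera("scene")
def c(i,u,v,w=66,h=50,s=6): return cv2.resize(i[v:v+h,u:u+w],None,fx=s,fy=s,interpolation=cv2.INTER_CUBIC)
# top block, scene block ; top mill, scene mill
o=np.vstack([np.hstack([c(a,336,238),c(b,328,228)]),np.hstack([c(a,165,252),c(b,208,318)])])
cv2.imwrite("pics/crop.png",o[:,:,::-1])
E
```

```text
(no output)
```

View pics/crop.png

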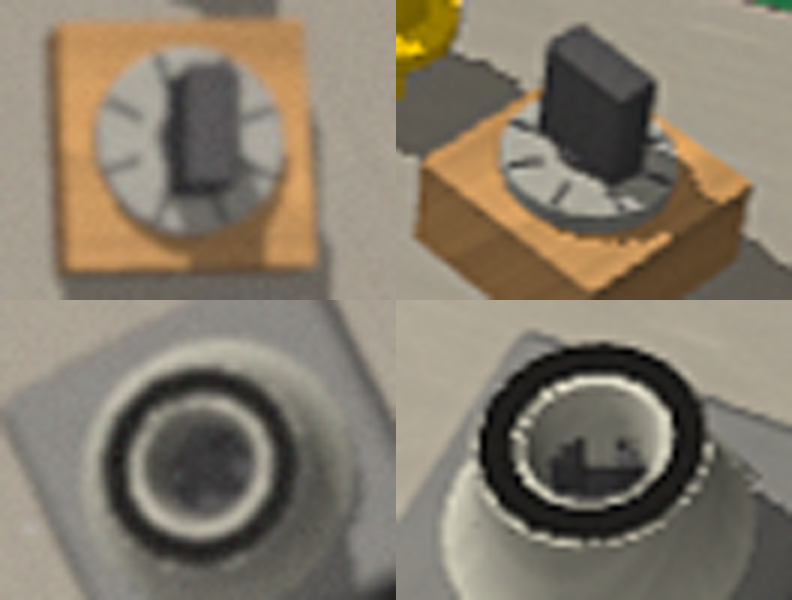

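The crop confirms the dark grip on the slotted steel flange in the block. In the crop, the flange centre is about (190,141) and the grip's top face spans about x 187–237, y 65–185. The seal centre is at (199,465) in the top view and (592,443) in the scene view.

```bash
cat > h.py <<'E'
from rig import *
import numpy as np
from scipy.spatial.transform import Rotation as R
def ray(n,u,v,z):
    m=camera_model(n); d=R.from_quat(m["orientation"],scalar_first=True).apply([(u-m["cx"])/m["fx"],(v-m["cy"])/m["fy"],1])
    o=m["origin"]; return (o+d*(z-o[2])/d[2])
def cr(n,x,y,u0,v0,z,s=6): return ray(n,u0+(x+.5)/s-.5,v0+(y+.5)/s-.5,z)[:2]
def st():
    s=observe(); r=R.from_quat(s["tcp_rot"],scalar_first=True).as_matrix()
    return s,np.array(s["tcp_pos"]),r
E
python3 - <<'E'
from h import *
np.set_printoptions(precision=4,suppress=True)
print("flange top",cr("top",190,141,336,238,.050))
print("grip top",[cr("top",x,y,336,238,.095) for x,y in((188,66),(238,66),(236,185),(186,185))])
print("grip scene",[cr("scene",x-396,y,328,228,.095) for x,y in((549,38),(584,25),(656,80),(622,103))])
print("flange scene",cr("scene",588-396,155,328,228,.05))
print("block top",[cr("top",x,y,336,238,.04) for x,y in((53,24),(302,22),(318,268),(62,272))])
print("seal top",cr("top",199,465-300,165,252,.078),"scene",cr("scene",592-396,443-300,208,318,.078))
print("weights",ray("top",409/1.4,341/1.4,.03),ray("top",413/1.4,415/1.4,.03),"cup",ray("top",407/1.4,238/1.4,.075),"jar",ray("top",320/1.4,225/1.4,.1))
print("drive scene pts",[ (p,cr("scene",p[0]-396,p[1]-300,208,318,.057)) for p in((580,440),(645,470),(560,455),(555,485),(588,465))])
s,p,r=st();print(r)
print("hood? ",ray("top",400/1.4,192/1.4,.35),ray("top",400/1.4,192/1.4,.25))
E
```

```text
flange top [0.4766 0.0171]
grip top [array([0.4958, 0.0246]), array([0.4961, 0.0084]), array([0.4575, 0.0098]), array([0.4572, 0.0259])]
grip scene [array([0.4973, 0.024 ]), array([0.4947, 0.0093]), array([0.4591, 0.0101]), array([0.4582, 0.0277])]
flange scene [0.4772 0.0183]
block top [array([0.5172, 0.0618]), array([ 0.5193, -0.0236]), array([ 0.4355, -0.027 ]), array([0.4327, 0.0594])]
seal top [0.4327 0.3539] scene [0.4314 0.355 ]
weights [0.5128 0.1691 0.03  ] [0.4044 0.162  0.03  ] cup [0.6582 0.1746 0.075 ] jar [0.6683 0.2999 0.1   ]
drive scene pts [((580, 440), array([0.4475, 0.3498])), ((645, 470), array([0.4274, 0.3406])), ((560, 455), array([0.4468, 0.3573])), ((555, 485), array([0.4392, 0.3641])), ((588, 465), array([0.4389, 0.3528]))]
[[ 0.9641  0.2656 -0.0001]
 [ 0.2656 -0.9641  0.0006]
 [ 0.0001 -0.0006 -1.    ]]
hood?  [0.6295 0.1865 0.35  ] [0.6656 0.1863 0.25  ]
```

```bash
python3 -m jog '[[[0,0,0,0,0,0.28],[0,0,0,0,0,0.28],[0.33,-0.54,0,0,0,0],[0.33,-0.54,0,0,0,0],[0.33,-0.54,0,0,0,0],[0.33,-0.54,0,0,0,0],[0.33,-0.54,0,0,0,0],[0.33,-0.54,0,0,0,0]]]' 1 60 && python3 -m jog '[[[0.33,-0.54,0,0,0,0],[0.33,-0.54,0,0,0,0],[0.33,-0.54,0,0,0,0],[0.33,-0.54,0,0,0,0],[0.33,-0.54,0,0,0,0],[0.33,-0.54,0,0,0,0],[0,0,0,0,0,0],[0,0,0,0,0,0]]]'
python3 - <<'E'
from h import *
s,p,r=st(); d=r.T@(np.array([.4768,.0172,p[2]])-p); print(p,r,d/.075)
E
```

```text
clock: 1.0
tcp_pos: [0.2943, -0.2651, 0.2008]
tcp_rot: [0.0, 1.0, -0.013, 0.0]
contact_force: [-0.4, -1.1, 0.0]
finger_gap: 0.0855
finger_force: 0.0
clock: 1.8
tcp_pos: [0.4483, -0.0266, 0.2005]
tcp_rot: [-0.0, 1.0, -0.011, -0.0]
contact_force: [0.0, -0.1, 0.3]
finger_gap: 0.0853
finger_force: 0.0
[ 0.44826096 -0.02664393  0.20049056] [[ 9.99764019e-01 -2.17114568e-02 -7.20793783e-04]
 [-2.17114546e-02 -9.99764279e-01  1.09479229e-05]
 [-7.20861571e-04  4.70414206e-06 -9.99999740e-01]] [ 3.67738597e-01 -5.92709537e-01 -2.67876882e-04]
```

```bash
python3 -m jog '[[[0.37,-0.59,0,0,0,0],[0,0,0.5,0,0,0],[0,0,0.5,0,0,0],[0,0,0.5,0,0,0],[0,0,0.2,0,0,0],[0,0,0.22,0,0,0],[0,0,0,0,0,0],[0,0,0,0,0,0]]]' 1 && python3 -m jog '[[[0,0,0,0,0,0],[0,0,0,0,0,0],[0,0,0,0,0,0],[0,0,0,0,0,0],[0,0,0,0,0,0],[0,0,0,0,0,0],[0,0,0,0,0,0],[0,0,0,0,0,0]]]' -1 70
```

```text
clock: 2.6
tcp_pos: [0.4756, 0.0132, 0.0573]
tcp_rot: [0.0, 1.0, -0.013, -0.0]
contact_force: [0.9, -0.1, 0.5]
finger_gap: 0.0854
finger_force: 0.0
clock: 3.4
tcp_pos: [0.476, 0.0142, 0.057]
tcp_rot: [-0.0, 1.0, -0.012, 0.0]
contact_force: [0.1, 2.0, 5.6]
finger_gap: 0.0153
finger_force: 68.7
```

```bash
python3 -m jog '[[[0,0,-0.15,0,0,0],[0,0,-0.3,0,0,0],[0,0,-0.3,0,0,0],[0,0,-0.3,0,0,0],[0,0,-0.3,0,0,0],[0,0,-0.15,0,0,0],[0,0,0,0,0,0],[0,0,0,0,0,0]]]'
python3 - <<'E'
from h import *
import cv2
s,p,r=st();print(p,r,s["contact_force"],s["wrist_torque"])
a=read_camera("top");b=read_camera("scene")
def c(i,u,v,w=100,h=140,s=4): return cv2.resize(i[v:v+h,u:u+w],None,fx=s,fy=s,interpolation=cv2.INTER_CUBIC)
cv2.imwrite("pics/lift.png",np.hstack([c(a,316,180),c(b,310,170)])[:,:,::-1])
E
```

```text
clock: 4.2
tcp_pos: [0.4755, 0.0142, 0.1683]
tcp_rot: [-0.0, 1.0, -0.012, -0.001]
contact_force: [0.5, -0.9, -3.6]
finger_gap: 0.0156
finger_force: 69.0
[0.47545572 0.01416843 0.16834939] [[ 9.99701671e-01 -2.44035899e-02 -1.01630698e-03]
 [-2.44035496e-02 -9.99702188e-01  5.20799502e-05]
 [-1.01727525e-03 -2.72629154e-05 -9.99999482e-01]] [ 0.45312778 -0.91619639 -3.62267186] [-0.0113698   0.02555982  0.01178012]
```

View pics/lift.png

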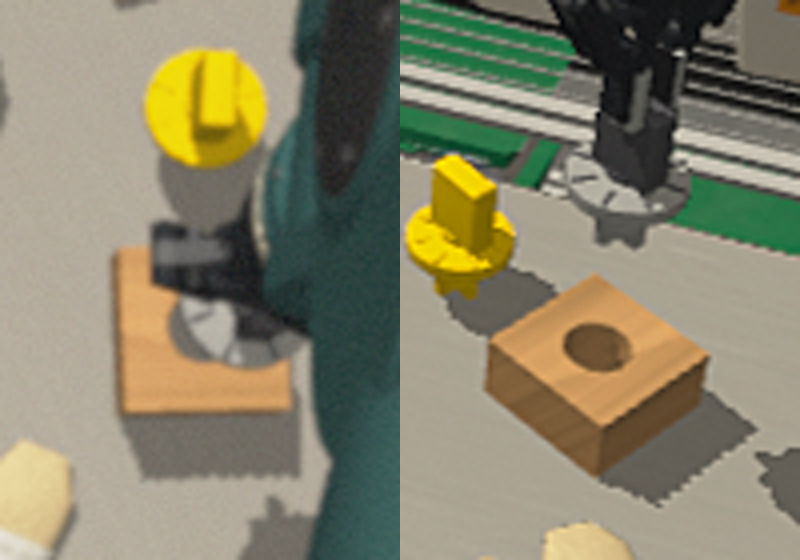

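The rotor hangs upright in the gripper, clear of the block. In the scene half of the crop the flange spans x 565–691 and is centred near (628,185). I'll compare that with the TCP and then work out the transfer.

```bash
python3 - <<'E'
from h import *
s,p,r=st()
g=np.array([*p[:2],.1838-.0225]); m=camera_model("scene")
q=R.from_quat(m["orientation"],scalar_first=True).inv().apply(g-m["origin"]); u=q[0]/q[2]*m["fx"]+m["cx"];v=q[1]/q[2]*m["fy"]+m["cy"]
print("flange centre predicted in crop",(u+.5-310)*4-.5+400,(v+.5-170)*4-.5)
print("meas",cr("scene",228,185,310,170,.161,4))
for tx,ty in((.4307,.3545),):
    d=r.T@(np.array([tx,ty,p[2]])-p);print(d/.075)
E
```

```text
flange centre predicted in crop 631.7636223121601 173.84456601692273
meas [0.47043913 0.02172044]
[-7.04009746e-01 -4.52142251e+00  2.11746917e-03]
```

```bash
python3 -m jog '[[[-0.05,-0.3,0,0,0,0],[-0.1,-0.6,0,0,0,0],[-0.1,-0.6,0,0,0,0],[-0.1,-0.6,0,0,0,0],[-0.1,-0.6,0,0,0,0],[-0.1,-0.6,0,0,0,0],[-0.1,-0.6,0,0,0,0],[-0.05,-0.4,0,0,0,0]]]' && python3 -m jog '[[[0,-0.22,0,0,0,0],[0,0,0,0,0,0],[0,0,0,0,0,0]]]'
python3 - <<'E'
from h import *
import cv2
s,p,r=st();print(p,s["contact_force"],(r.T@(np.array([.4307,.3545,p[2]])-p))/.075)
a=read_camera("top");b=read_camera("scene")
def c(i,u,v,w=100,h=140,s=4): return cv2.resize(i[v:v+h,u:u+w],None,fx=s,fy=s,interpolation=cv2.INTER_CUBIC)
cv2.imwrite("pics/over.png",np.hstack([c(a,140,200),c(b,190,250)])[:,:,::-1])
E
```

```text
clock: 5.1
tcp_pos: [0.4207, 0.1892, 0.1816]
tcp_rot: [-0.056, 0.995, 0.084, -0.006]
contact_force: [-0.1, -0.7, -3.4]
finger_gap: 0.0154
finger_force: 69.1
clock: 5.4
tcp_pos: [0.4208, 0.1953, 0.1838]
tcp_rot: [-0.059, 0.994, 0.088, -0.006]
contact_force: [0.8, -0.3, -1.6]
finger_gap: 0.0156
finger_force: 69.1
[0.42080583 0.19528188 0.18377846] [ 0.82368328 -0.295769   -1.62263923] [ 0.50426217 -2.05206099  0.24271081]
```

View pics/over.png

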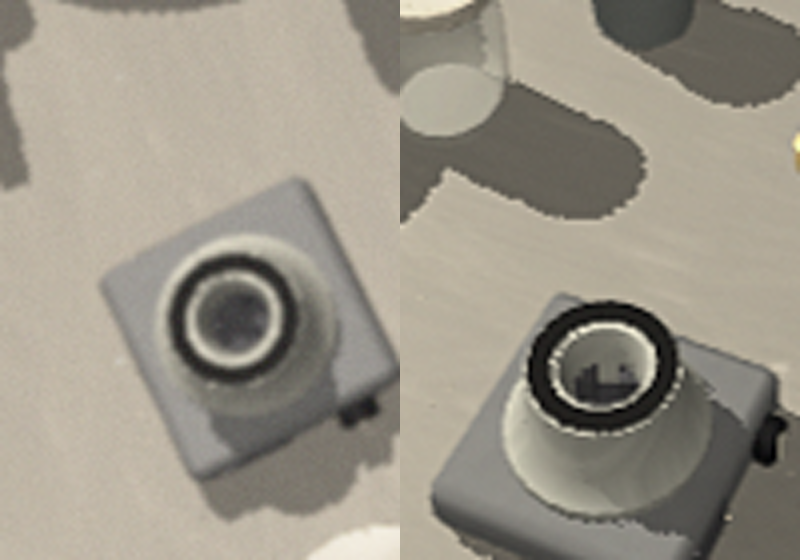

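The gripper isn't over the mill yet: the crop shows only the mill, and the tool tilted on the way. I'll check the joints.

```bash
python3 - <<'E'
from h import *
np.set_printoptions(precision=3,suppress=True)
s,p,r=st();print(s["clock"],p,r,s["joint_pos"],s["joint_vel"],s["joint_torque"],s["contact_force"],s["wrist_torque"],sep="\n")
import cv2
a=read_camera("top");b=read_camera("scene")
cv2.imwrite("pics/w.png",np.hstack([a[60:],b[60:]])[:,::1,::-1][:, :])
im=cv2.imread("pics/w.png"); cv2.imwrite("pics/w.png",cv2.resize(im,(800,257)))
E
```

```text
5.5
[0.421 0.195 0.184]
[[ 0.984  0.175 -0.023]
 [ 0.176 -0.978  0.116]
 [-0.002 -0.118 -0.993]]
[ 0.176  0.154 -0.246  1.173  0.118  3.141]
[ 0.    -0.002  0.    -0.     0.002 -0.001]
[  0.35  -53.785  38.675   0.015   0.526  -0.001]
[ 0.605  0.244 -3.623]
[-0.182 -0.025  0.006]
```

View pics/w.png

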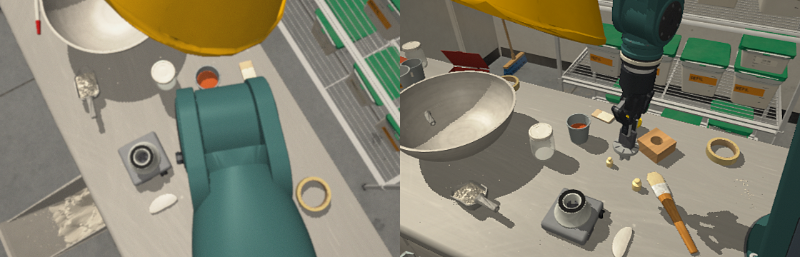

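Joint 6 has hit its limit, so the tool yaw must stay at or above the angle of joint 1. I'll level the tool at about 45° yaw. The foot has quarter-turn symmetry, so that costs nothing.

```bash
cat >> h.py <<'E'
def goal(x,y,z,yaw):
    s,p,r=st(); c,n=np.cos(np.radians(yaw)),np.sin(np.radians(yaw))
    Rd=np.array([[c,n,0],[n,-c,0],[0,0,-1.]])
    print("t",s["clock"],"p",p.round(4),"F",np.round(s["contact_force"],2),"T",np.round(s["wrist_torque"],3),"j6",round(s["joint_pos"][5],3),"yaw",np.degrees(np.arctan2(r[1,0],r[0,0])).round(2),"tilt",np.degrees(np.arccos(-r[2,2])).round(2))
    d=np.array([x,y,z])-p
    print("rot units",(R.from_matrix(r.T@Rd).as_rotvec(degrees=True)/30).round(3),"shift now",(r.T@d/.075).round(3),"shift after rot",(Rd.T@d/.075).round(3))
E
python3 -c "
from h import *
goal(.431,.3545,.168,46)"
```

```text
t 5.6 p [0.4207 0.1953 0.1839] F [ 0.   -0.02 -2.71] T [-0.171 -0.068  0.02 ] j6 3.141 yaw 10.14 tilt 6.79
rot units [-0.22  -0.068 -1.194] shift now [ 0.51  -2.026  0.454] shift after rot [ 1.623 -1.376  0.212]
```

```bash
python3 -m jog '[[[0,0,0,-0.044,-0.014,-0.24],[0,0,0,-0.044,-0.014,-0.24],[0,0,0,-0.044,-0.014,-0.24],[0,0,0,-0.044,-0.014,-0.24],[0,0,0,-0.044,-0.014,-0.24],[0,0,0,0,0,0],[0,0,0,0,0,0]]]'
python3 -c "
from h import *
goal(.431,.3545,.168,46)"
```

```text
clock: 6.3
tcp_pos: [0.4205, 0.1956, 0.184]
tcp_rot: [-0.0, 0.92, 0.391, -0.0]
contact_force: [-0.8, -0.1, -2.9]
finger_gap: 0.0154
finger_force: 69.1
t 6.3 p [0.4205 0.1956 0.184 ] F [-0.83 -0.12 -2.91] T [ 0.037  0.02  -0.019] j6 2.598 yaw 46.02 tilt 0.07
rot units [-0.002  0.001  0.001] shift now [ 1.622 -1.37   0.214] shift after rot [ 1.621 -1.371  0.213]
```

```bash
python3 -m jog '[[[0.2,-0.17,0,0,0,0],[0.4,-0.34,0,0,0,0],[0.4,-0.34,0,0,0,0],[0.4,-0.34,0,0,0,0],[0.22,-0.18,0.2,0,0,0],[0,0,0,0,0,0],[0,0,0,0,0,0]]]'
python3 - <<'E'
from h import *
import cv2
goal(.431,.3543,.168,46)
a=read_camera("top");b=read_camera("scene")
def c(i,u,v,w=100,h=140,s=4): return cv2.resize(i[v:v+h,u:u+w],None,fx=s,fy=s,interpolation=cv2.INTER_CUBIC)
cv2.imwrite("pics/over2.png",np.hstack([c(a,140,200),c(b,190,250)])[:,:,::-1])
E
```

```text
clock: 7.0
tcp_pos: [0.4302, 0.3542, 0.1686]
tcp_rot: [-0.0, 0.92, 0.392, -0.001]
contact_force: [-0.9, -0.6, -2.3]
finger_gap: 0.0157
finger_force: 69.2
t 7.0 p [0.4302 0.3542 0.1686] F [-0.93 -0.55 -2.34] T [-0.013  0.005 -0.035] j6 2.879 yaw 46.12 tilt 0.12
rot units [-0.002  0.004  0.004] shift now [0.008 0.007 0.008] shift after rot [0.008 0.007 0.008]
```

View pics/over2.png

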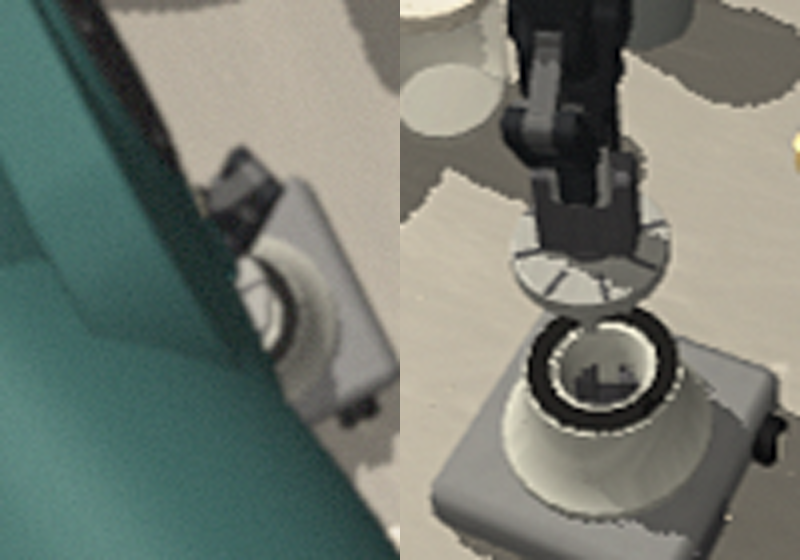

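```bash
python3 - <<'E'
from h import *
m=camera_model("scene");Q=R.from_quat(m["orientation"],scalar_first=True).inv()
def pr(P):
    q=Q.apply(np.array(P)-m["origin"]); return ((q[0]/q[2]*m["fx"]+m["cx"]+.5-190)*4-.5+400,(q[1]/q[2]*m["fy"]+m["cy"]+.5-250)*4-.5)
t=np.linspace(0,2*np.pi,360)
def ext(cx,cy,z,r):
    e=np.array([pr((cx+r*np.cos(a),cy+r*np.sin(a),z)) for a in t]); return e.min(0).round(1),e.max(0).round(1)
print("seal",ext(.4320,.3545,.078,.032),ext(.4320,.3545,.078,.034))
for z in(.150,.155,.160): print(z,"top",ext(.4302,.3542,z,.032),"under",ext(.4302,.3542,z-.01,.032))
E
```

```text
seal (array([527.4, 304. ]), array([677.8, 431.1])) (array([522.7, 300.3]), array([682.5, 435.4]))
0.15 top (array([516. , 198.6]), array([675.7, 326.6])) under (array([518.1, 214.3]), array([676.4, 342.2]))
0.155 top (array([515. , 190.7]), array([675.3, 318.6])) under (array([517.1, 206.5]), array([676. , 334.4]))
0.16 top (array([513.9, 182.7]), array([674.9, 310.6])) under (array([516. , 198.6]), array([675.7, 326.6]))
```

Relative to the seal the rotor is about 0.5 mm off across the view, so I'll descend: quickly to the mouth, then gently.

```bash
python3 -m jog '[[[0,0,0.25,0,0,0],[0,0,0.2,0,0,0],[0,0,0.06,0,0,0],[0,0,0.04,0,0,0],[0,0,0.04,0,0,0],[0,0,0,0,0,0]]]' && python3 -m jog '[[[0,0,0.04,0,0,0],[0,0,0.04,0,0,0],[0,0,0,0,0,0]]]'; python3 -c "
from h import *
goal(.431,.3543,.102,46)"
```

```text
clock: 7.7
tcp_pos: [0.4305, 0.3544, 0.1251]
tcp_rot: [-0.0, 0.92, 0.392, -0.0]
contact_force: [1.1, 0.7, -3.1]
finger_gap: 0.0155
finger_force: 69.1
clock: 8.0
tcp_pos: [0.4301, 0.3544, 0.1184]
tcp_rot: [0.0, 0.92, 0.393, -0.001]
contact_force: [-0.0, 0.6, -2.7]
finger_gap: 0.0157
finger_force: 69.1
t 8.0 p [0.4301 0.3544 0.1184] F [-0.02  0.56 -2.71] T [-0.038  0.011  0.06 ] j6 2.878 yaw 46.23 tilt 0.08
rot units [-0.001  0.002  0.008] shift now [0.008 0.01  0.219] shift after rot [0.007 0.009 0.219]
```

Already about 3 mm into the funnel with no contact. I'll keep descending.

```bash
for i in 1; do python3 -m jog '[[[0,0,0.03,0,0,0],[0,0,0.03,0,0,0],[0,0,0,0,0,0]]]'; python3 -m jog '[[[0,0,0.03,0,0,0],[0,0,0.03,0,0,0],[0,0,0,0,0,0]]]'; done; python3 -c "
from h import *
goal(.431,.3543,.102,46)"
```

```text
clock: 8.3
tcp_pos: [0.4304, 0.3543, 0.114]
tcp_rot: [0.0, 0.92, 0.393, -0.0]
contact_force: [1.6, -1.6, -3.3]
finger_gap: 0.0155
finger_force: 69.2
clock: 8.6
tcp_pos: [0.4304, 0.3542, 0.1094]
tcp_rot: [0.0, 0.92, 0.392, -0.0]
contact_force: [4.0, -3.8, -3.3]
finger_gap: 0.0154
finger_force: 69.1
t 8.6 p [0.4304 0.3542 0.1094] F [ 4.02 -3.77 -3.32] T [-0.799 -1.082 -0.037] j6 2.878 yaw 46.22 tilt 0.06
rot units [0.    0.002 0.007] shift now [0.006 0.004 0.099] shift after rot [0.006 0.004 0.099]
```

The bore wall pushes along tool +y, so I'll comply with that.

```bash
python3 -m jog '[[[0,0.02,0,0,0,0],[0,0,0,0,0,0],[0,0,0,0,0,0]]]';python3 -c "
from h import *
goal(.431,.3543,.102,46)"
```

```text
clock: 8.9
tcp_pos: [0.4312, 0.3534, 0.1096]
tcp_rot: [-0.0, 0.92, 0.393, -0.001]
contact_force: [1.1, -1.4, -3.1]
finger_gap: 0.0151
finger_force: 69.1
t 8.9 p [0.4312 0.3534 0.1096] F [ 1.06 -1.38 -3.15] T [-0.302 -0.356 -0.002] j6 2.875 yaw 46.23 tilt 0.08
rot units [-0.001  0.002  0.008] shift now [ 0.007 -0.01   0.102] shift after rot [ 0.007 -0.01   0.102]
```

```bash
python3 -m jog '[[[0,0.018,0,0,0,0],[0,0,0,0,0,0],[0,0,0,0,0,0]]]';python3 -m jog '[[[0,0,0.03,0,0,0],[0,0,0.03,0,0,0],[0,0,0,0,0,0]]]';python3 -c "
from h import *
goal(.431,.3543,.102,46)"
```

```text
clock: 9.2
tcp_pos: [0.4322, 0.3526, 0.1098]
tcp_rot: [-0.0, 0.92, 0.393, -0.0]
contact_force: [0.2, -0.8, -2.3]
finger_gap: 0.0159
finger_force: 69.2
clock: 9.5
tcp_pos: [0.4321, 0.3524, 0.1048]
tcp_rot: [-0.0, 0.92, 0.393, -0.001]
contact_force: [-0.7, 1.0, -2.7]
finger_gap: 0.0154
finger_force: 69.2
t 9.5 p [0.4321 0.3524 0.1048] F [-0.69  1.03 -2.74] T [ 0.027 -0.009 -0.028] j6 2.873 yaw 46.24 tilt 0.08
rot units [-0.001  0.003  0.008] shift now [ 0.008 -0.028  0.038] shift after rot [ 0.008 -0.028  0.038]
```

Free again. I'll go down to feel the drive.

```bash
python3 -m jog '[[[0,0,0.02,0,0,0],[0,0,0.02,0,0,0],[0,0,0,0,0,0]]]';python3 -m jog '[[[0,0,0.02,0,0,0],[0,0,0.01,0,0,0],[0,0,0,0,0,0]]]';python3 -c "
from h import *
goal(.431,.3543,.102,46)"
```

```text
clock: 9.8
tcp_pos: [0.4323, 0.3524, 0.102]
tcp_rot: [0.0, 0.92, 0.393, -0.001]
contact_force: [0.5, -0.3, -2.4]
finger_gap: 0.0154
finger_force: 69.2
clock: 10.1
tcp_pos: [0.4323, 0.3525, 0.0999]
tcp_rot: [0.0, 0.92, 0.393, -0.0]
contact_force: [-0.4, 0.5, -2.2]
finger_gap: 0.0156
finger_force: 69.2
t 10.1 p [0.4323 0.3525 0.0999] F [-0.43  0.5  -2.2 ] T [-0.138 -0.099  0.006] j6 2.873 yaw 46.23 tilt 0.06
rot units [-0.001  0.002  0.008] shift now [ 0.006 -0.03  -0.028] shift after rot [ 0.006 -0.03  -0.028]
```

```bash
python3 -m jog '[[[0,0,0.02,0,0,0],[0,0,0.01,0,0,0],[0,0,0,0,0,0]]]';python3 -m jog '[[[0,0,0.01,0,0,0],[0,0,0.01,0,0,0],[0,0,0,0,0,0]]]';python3 -c "
from h import *
goal(.431,.3543,.102,46)"
```

```text
clock: 10.4
tcp_pos: [0.4323, 0.3524, 0.0976]
tcp_rot: [0.0, 0.92, 0.393, -0.001]
contact_force: [0.6, 0.8, -2.3]
finger_gap: 0.0151
finger_force: 69.2
clock: 10.7
tcp_pos: [0.4323, 0.3525, 0.0962]
tcp_rot: [-0.0, 0.92, 0.393, -0.0]
contact_force: [-0.4, 0.3, -2.5]
finger_gap: 0.0157
finger_force: 69.2
t 10.7 p [0.4323 0.3525 0.0962] F [-0.37  0.25 -2.53] T [-0.077 -0.088  0.019] j6 2.873 yaw 46.23 tilt 0.05
rot units [-0.001  0.002  0.008] shift now [ 0.005 -0.029 -0.078] shift after rot [ 0.005 -0.029 -0.078]
```

Still no push, so I'll look at the flange height over the seal.

```bash
python3 - <<'E'
from h import *
import cv2
b=read_camera("scene")
cv2.imwrite("pics/in.png",cv2.resize(b[285:385,190:290],None,fx=6,fy=6,interpolation=cv2.INTER_CUBIC)[:,:,::-1])
m=camera_model("scene");Q=R.from_quat(m["orientation"],scalar_first=True).inv()
def pr(P):
    q=Q.apply(np.array(P)-m["origin"]); return ((q[0]/q[2]*m["fx"]+m["cx"]+.5-190)*6-.5,(q[1]/q[2]*m["fy"]+m["cy"]+.5-285)*6-.5)
t=np.linspace(0,2*np.pi,360)
def ext(cx,cy,z,r):
    e=np.array([pr((cx+r*np.cos(a),cy+r*np.sin(a),z)) for a in t]); return e.min(0).round(1),e.max(0).round(1)
print("seal",ext(.432,.353,.078,.032))
for z in(.085,.09,.095,.10): print(z,ext(.432,.353,z,.032))
E
```

```text
seal (array([195.9, 243.7]), array([421.2, 434. ]))
0.085 (array([193.9, 228.8]), array([420.5, 419.2]))
0.09 (array([192.5, 218. ]), array([420. , 408.5]))
0.095 (array([191.1, 207.1]), array([419.5, 397.7]))
0.1 (array([189.6, 196.2]), array([419. , 386.9]))
```

View pics/in.png

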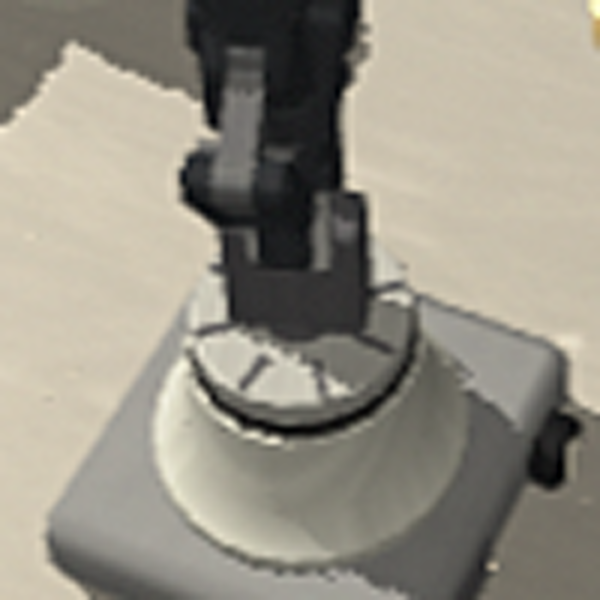

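The flange underside is at about z = 0.081–0.082, so roughly 3 mm above the seal, and there is no spring push. The foot seems to have slipped into the slot. I'll keep lowering gently.

```bash
python3 -m jog '[[[0,0,0.01,0,0,0],[0,0,0.01,0,0,0],[0,0,0,0,0,0]]]';python3 -m jog '[[[0,0,0.01,0,0,0],[0,0,0.01,0,0,0],[0,0,0,0,0,0]]]';python3 -c "
from h import *
goal(.431,.3543,.102,46)"
```

```text
clock: 11.05
tcp_pos: [0.4323, 0.3525, 0.0947]
tcp_rot: [-0.0, 0.92, 0.393, -0.0]
contact_force: [1.1, -0.8, -1.9]
finger_gap: 0.0157
finger_force: 69.3
clock: 11.35
tcp_pos: [0.4323, 0.3526, 0.0933]
tcp_rot: [-0.0, 0.92, 0.393, -0.0]
contact_force: [-0.8, -0.3, 1.2]
finger_gap: 0.0155
finger_force: 69.7
t 11.35 p [0.4323 0.3526 0.0933] F [-0.84 -0.26  1.21] T [-0.006  0.152 -0.029] j6 2.873 yaw 46.23 tilt 0.04
rot units [-0.001  0.001  0.008] shift now [ 0.004 -0.029 -0.116] shift after rot [ 0.004 -0.028 -0.116]
```

About 4 N now, from either the seal or the drive. I'll tell them apart by turning: an engaged foot meets 0.12 N m.

```bash
for i in 1; do python3 -m jog '[[[0,0,0,0,0,-0.2],[0,0,0,0,0,0]]]';python3 -c "
from h import *
goal(.431,.3543,.102,46)";python3 -m jog '[[[0,0,0,0,0,-0.2],[0,0,0,0,0,0]]]';python3 -c "
from h import *
goal(.431,.3543,.102,46)"; python3 -m jog '[[[0,0,0,0,0,-0.2],[0,0,0,0,0,0]]]';python3 -c "
from h import *
goal(.431,.3543,.102,46)"; done
```

```text
clock: 11.55
tcp_pos: [0.4324, 0.3525, 0.0934]
tcp_rot: [0.0, 0.898, 0.441, -0.0]
contact_force: [-0.4, -0.2, 0.9]
finger_gap: 0.0156
finger_force: 69.7
t 11.55 p [0.4324 0.3525 0.0934] F [-0.43 -0.19  0.92] T [-0.08  -0.128 -0.01 ] j6 2.766 yaw 52.33 tilt 0.04
rot units [-0.     0.001  0.211] shift now [ 0.008 -0.03  -0.115] shift after rot [ 0.004 -0.03  -0.115]
clock: 11.75
tcp_pos: [0.4325, 0.3525, 0.0934]
tcp_rot: [0.0, 0.874, 0.486, -0.0]
contact_force: [0.1, -0.5, 1.0]
finger_gap: 0.0155
finger_force: 69.7
t 11.75 p [0.4325 0.3525 0.0934] F [ 0.13 -0.46  1.01] T [-0.222 -0.105  0.002] j6 2.664 yaw 58.19 tilt 0.03
rot units [-0.     0.001  0.406] shift now [ 0.01  -0.03  -0.115] shift after rot [ 0.004 -0.031 -0.115]
clock: 11.95
tcp_pos: [0.4325, 0.3525, 0.0934]
tcp_rot: [0.0, 0.848, 0.531, -0.0]
contact_force: [0.9, -0.7, 2.1]
finger_gap: 0.0157
finger_force: 69.7
t 11.95 p [0.4325 0.3525 0.0934] F [ 0.93 -0.73  2.12] T [-0.306 -0.247 -0.042] j6 2.561 yaw 64.1 tilt 0.03
rot units [-0.     0.001  0.603] shift now [ 0.013 -0.029 -0.115] shift after rot [ 0.003 -0.032 -0.115]
```

No torque, so the foot is standing on the drive with the spring pressing lightly. I'll keep turning and watch Fz.

```bash
python3 -m jog '[[[0,0,0,0,0,-0.17],[0,0,0,0,0,0]]]'; python3 -m jog '[[[0,0,0,0,0,-0.17],[0,0,0,0,0,0]]]'; python3 -m jog '[[[0,0,0,0,0,-0.17],[0,0,0,0,0,0]]]';python3 -m jog '[[[0,0,0,0,0,-0.17],[0,0,0,0,0,0]]]';python3 -c "
from h import *
goal(.431,.3543,.102,46)"
```

```text
clock: 12.15
tcp_pos: [0.4326, 0.3524, 0.0934]
tcp_rot: [0.0, 0.824, 0.567, -0.0]
contact_force: [0.8, -1.1, 2.7]
finger_gap: 0.0154
finger_force: 69.7
clock: 12.35
tcp_pos: [0.4326, 0.3525, 0.0934]
tcp_rot: [0.0, 0.798, 0.603, -0.0]
contact_force: [3.1, -1.6, 1.5]
finger_gap: 0.0154
finger_force: 69.7
clock: 12.55
tcp_pos: [0.4326, 0.3525, 0.0934]
tcp_rot: [0.0, 0.77, 0.638, -0.0]
contact_force: [2.9, -2.6, 1.2]
finger_gap: 0.0148
finger_force: 69.7
clock: 12.75
tcp_pos: [0.4327, 0.3525, 0.0933]
tcp_rot: [0.0, 0.741, 0.672, -0.0]
contact_force: [3.4, -2.1, 1.0]
finger_gap: 0.016
finger_force: 69.7
t 12.75 p [0.4327 0.3525 0.0933] F [ 3.37 -2.07  1.01] T [-0.408 -0.866 -0.072] j6 2.206 yaw 84.4 tilt 0.02
rot units [-0.00e+00  1.00e-03  1.28e+00] shift now [ 0.021 -0.024 -0.116] shift after rot [ 0.002 -0.032 -0.116]
```

A side force is building from the off-centre grip, so I'll relieve it and carry on.

```bash
python3 -m jog '[[[-0.009,0.018,0,0,0,0],[0,0,0,0,0,0]]]'; python3 -m jog '[[[0,0,0,0,0,-0.17],[0,0,0,0,0,0]]]'; python3 -m jog '[[[0,0,0,0,0,-0.17],[0,0,0,0,0,0]]]';python3 -m jog '[[[0,0,0,0,0,-0.17],[0,0,0,0,0,0]]]';python3 -c "
from h import *
goal(.431,.3543,.102,46)"
```

```text
clock: 12.95
tcp_pos: [0.4334, 0.3519, 0.0933]
tcp_rot: [-0.001, 0.741, 0.672, -0.0]
contact_force: [-0.9, 0.3, 2.4]
finger_gap: 0.0155
finger_force: 69.8
clock: 13.15
tcp_pos: [0.4335, 0.3519, 0.0933]
tcp_rot: [-0.0, 0.709, 0.705, -0.0]
contact_force: [-0.5, 1.0, 1.9]
finger_gap: 0.0156
finger_force: 69.8
clock: 13.35
tcp_pos: [0.4335, 0.3519, 0.0933]
tcp_rot: [-0.0, 0.677, 0.736, -0.0]
contact_force: [0.1, 1.7, 1.2]
finger_gap: 0.0157
finger_force: 69.7
clock: 13.55
tcp_pos: [0.4336, 0.3519, 0.0933]
tcp_rot: [-0.0, 0.644, 0.765, -0.0]
contact_force: [0.7, 2.7, 0.5]
finger_gap: 0.0155
finger_force: 69.7
t 13.55 p [0.4336 0.3519 0.0933] F [0.67 2.69 0.45] T [ 0.591 -0.296 -0.043] j6 1.936 yaw 99.78 tilt 0.04
rot units [-0.002  0.     1.793] shift now [ 0.037 -0.029 -0.116] shift after rot [-0.002 -0.047 -0.116]
```

```bash
python3 -m jog '[[[0.009,0,0,0,0,-0.17],[0,0,0,0,0,0]]]'; python3 -m jog '[[[0,0,0,0,0,-0.17],[0,0,0,0,0,0]]]'; python3 -m jog '[[[0,0,0,0,0,-0.17],[0,0,0,0,0,0]]]';python3 -m jog '[[[0,0,0,0,0,-0.17],[0,0,0,0,0,0]]]';python3 -c "
from h import *
goal(.431,.3543,.102,46)"
```

```text
clock: 13.75
tcp_pos: [0.4336, 0.3524, 0.0933]
tcp_rot: [-0.0, 0.61, 0.793, -0.0]
contact_force: [-0.1, 1.1, 1.6]
finger_gap: 0.0157
finger_force: 69.8
clock: 13.95
tcp_pos: [0.4337, 0.3524, 0.0933]
tcp_rot: [-0.0, 0.574, 0.819, -0.0]
contact_force: [1.2, 0.7, 2.3]
finger_gap: 0.0157
finger_force: 69.7
clock: 14.15
tcp_pos: [0.4337, 0.3524, 0.0933]
tcp_rot: [-0.0, 0.537, 0.843, -0.0]
contact_force: [1.7, 0.8, 1.5]
finger_gap: 0.0155
finger_force: 69.7
clock: 14.35
tcp_pos: [0.4337, 0.3525, 0.0933]
tcp_rot: [-0.0, 0.499, 0.867, -0.0]
contact_force: [1.9, 1.2, 1.9]
finger_gap: 0.0155
finger_force: 69.7
t 14.35 p [0.4337 0.3525 0.0933] F [1.86 1.25 1.94] T [ 0.442 -0.61  -0.031] j6 1.582 yaw 120.11 tilt 0.03
rot units [-1.00e-03  0.00e+00  2.47e+00] shift now [ 0.039 -0.019 -0.116] shift after rot [-0.007 -0.043 -0.116]
```

```bash
python3 -m jog '[[[0,0.011,0,0,0,-0.17],[0,0,0,0,0,0]]]'; python3 -m jog '[[[0,0,0,0,0,-0.17],[0,0,0,0,0,0]]]'; python3 -m jog '[[[0,0,0,0,0,-0.17],[0,0,0,0,0,0]]]';python3 -m jog '[[[0,0,0,0,0,-0.17],[0,0,0,0,0,0]]]';python3 -c "
from h import *
goal(.431,.3543,.102,46)"
```

```text
clock: 14.55
tcp_pos: [0.4341, 0.3528, 0.0933]
tcp_rot: [-0.0, 0.46, 0.888, -0.0]
contact_force: [-0.5, 0.6, 3.4]
finger_gap: 0.0156
finger_force: 69.9
clock: 14.75
tcp_pos: [0.4341, 0.3528, 0.0933]
tcp_rot: [-0.0, 0.42, 0.907, -0.0]
contact_force: [-0.1, 1.0, 2.3]
finger_gap: 0.0158
finger_force: 69.9
clock: 14.95
tcp_pos: [0.4342, 0.3529, 0.0933]
tcp_rot: [-0.0, 0.379, 0.925, -0.0]
contact_force: [1.0, 1.8, 3.4]
finger_gap: 0.0158
finger_force: 69.8
clock: 15.15
tcp_pos: [0.4342, 0.3529, 0.0933]
tcp_rot: [-0.0, 0.338, 0.941, -0.0]
contact_force: [0.8, 2.3, 1.8]
finger_gap: 0.0157
finger_force: 69.8
t 15.15 p [0.4342 0.3529 0.0933] F [0.82 2.32 1.77] T [ 0.607 -0.291 -0.071] j6 1.226 yaw 140.5 tilt 0.05
rot units [-2.00e-03 -0.00e+00  3.15e+00] shift now [ 0.045 -0.013 -0.116] shift after rot [-0.016 -0.044 -0.116]
```

A full 94° without a drop. Nominal grasp geometry puts the flange exactly at seal height here, so the foot may have slotted in straight away. A small extra press separates the two: the seal gives 2.5 N/mm, the drive spring 0.67 N/mm. I'll look as well.

```bash
cat > f.py <<'E'
from h import *
import sys
F=[];
for i in range(8): read_camera("scene"); s=observe(); F.append([*s["contact_force"],*s["wrist_torque"],s["tcp_pos"][2]])
print(np.mean(F,0).round(3))
E
python3 f.py; python3 -m jog '[[[0,0,0.013,0,0,0],[0,0,0,0,0,0]]]'; python3 f.py
python3 - <<'E'
from h import *
import cv2
b=read_camera("scene")
cv2.imwrite("pics/in2.png",cv2.resize(b[285:385,190:290],None,fx=6,fy=6,interpolation=cv2.INTER_CUBIC)[:,:,::-1])
E
```

```text
[ 0.945  2.485  2.426  0.672 -0.352 -0.052  0.093]
clock: 15.75
tcp_pos: [0.4342, 0.3528, 0.0923]
tcp_rot: [-0.0, 0.336, 0.942, -0.0]
contact_force: [-0.3, 1.6, 6.1]
finger_gap: 0.0154
finger_force: 70.3
[ 0.1    2.182  5.816  0.627 -0.152 -0.125  0.092]
```

View pics/in2.png

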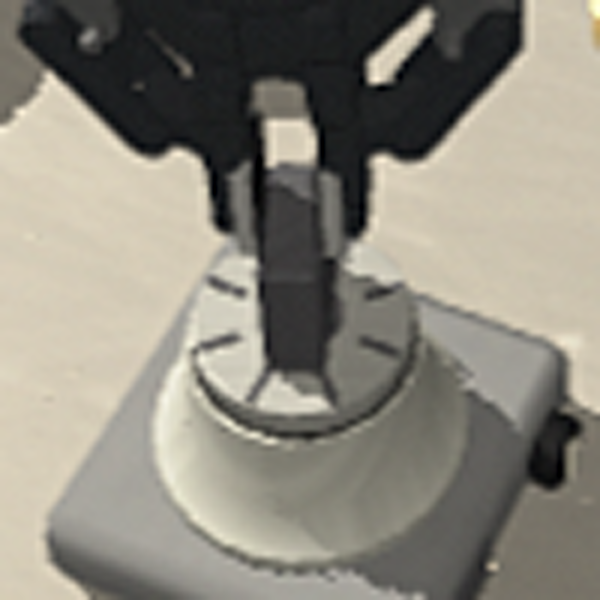

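The flange lies flush on the seal (underside edge at about (305,425)), and the stiffness of about 3 N/mm is the seal's, so the foot is in the slot. I'll relieve the load, let go and rise.

```bash
python3 -m jog '[[[0.007,0.008,-0.03,0,0,0],[0,0,0,0,0,0],[0,0,0,0,0,0]]]'; python3 -m jog '[[[0,0,0,0,0,0],[0,0,0,0,0,0],[0,0,0,0,0,0],[0,0,0,0,0,0],[0,0,0,0,0,0],[0,0,0,0,0,0],[0,0,0,0,0,0],[0,0,0,0,0,0]]]' 1; python3 -m jog '[[[0,0,-0.1,0,0,0],[0,0,-0.3,0,0,0],[0,0,-0.4,0,0,0],[0,0,-0.4,0,0,0],[0,0,0,0,0,0],[0,0,0,0,0,0]]]'
python3 - <<'E'
from h import *
import cv2
b=read_camera("scene")
cv2.imwrite("pics/end.png",cv2.resize(b[270:385,190:310],None,fx=5,fy=5,interpolation=cv2.INTER_CUBIC)[:,:,::-1])
m=camera_model("scene");Q=R.from_quat(m["orientation"],scalar_first=True).inv()
def pr(P):
    q=Q.apply(np.array(P)-m["origin"]); return ((q[0]/q[2]*m["fx"]+m["cx"]+.5-190)*5-.5,(q[1]/q[2]*m["fy"]+m["cy"]+.5-270)*5-.5)
e=lambda z:np.array([pr((.432+.032*np.cos(a),.3535+.032*np.sin(a),z)) for a in np.linspace(0,6.28,360)])
for z in(.078,.088): print(z,e(z).min(0),e(z).max(0))
print(pr((.432,.3535,.133)))
E
```

```text
clock: 16.5
tcp_pos: [0.4341, 0.3534, 0.0944]
tcp_rot: [-0.0, 0.336, 0.942, -0.001]
contact_force: [1.5, 0.2, 0.8]
finger_gap: 0.0155
finger_force: 69.6
clock: 17.3
tcp_pos: [0.4341, 0.3536, 0.0945]
tcp_rot: [-0.0, 0.336, 0.942, -0.0]
contact_force: [-0.2, -0.0, -0.4]
finger_gap: 0.0853
finger_force: 0.0
clock: 17.9
tcp_pos: [0.4345, 0.3538, 0.1852]
tcp_rot: [0.0, 0.336, 0.942, 0.0]
contact_force: [-0.1, -0.4, -0.3]
finger_gap: 0.0852
finger_force: 0.0
0.078 [161.88931947 278.70281273] [349.7581897  437.40546939]
0.088 [159.53569618 260.88906244] [348.89252661 419.73042177]
(np.float64(246.8825978437506), np.float64(254.28834499856305))
```

View pics/end.png

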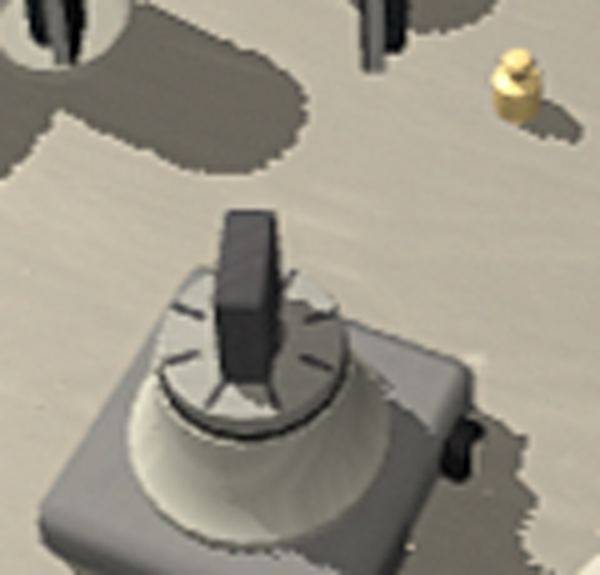

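The rotor stands upright with the flange on the seal: its front edge is at about (245,425) against 420 predicted for home. The grip is centred at about (247,255) and the gripper is clear.

```bash
python3 -c "
from rig import *
print(sign_off())"
```

```text
the job is handed in; nothing more can be done
None
```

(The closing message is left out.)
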